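Third hand: slide the bracket tray into the jig and hold it on the sprung stop

TASK

Take the loaded metal tray by its upright handle and slide it, with the headlamp bracket still lying in its nest, into the slotted jig, so that the bracket's upright flange presses against the jig's sprung stop. Push until the stop has given way about 10 mm, which is a steady 10 N, never harder than 20 N, and finish holding the tray there by its handle without letting go, so that I can drive the screw. Do not touch the bracket or the stop with the gripper, and leave the other things on the bench where they are.

Things in the scene. Friction and masses are not known exactly. Their poses are not given: they have to be found in the camera images.
- tray_handle (a point): centre of the tray's upright plywood handle, 16 (x) x 32 (y) x 50 high, rising from the plate's top on its middle line; 31 mm above the tray's underside. x: from the handle towards the bracket, z up. The 12 mm high back wall of the bracket's nest begins 68 mm ahead of this point
- tray_mid (a point): middle of the underside of the loose aluminium tray plate, 140 (x) x 80 (y) x 6 thick, about 0.25 kg, same axes as the handle; the handle's centre is at x -58, the plate's front edge at x +70. At its far end a nest: back wall 12 high, two side walls 8 high, open ahead
- bracket_mid (a point): middle (18 mm up) of the steel headlamp bracket, an L of 4 mm sheet 46 (x) x 44 (y) x 36 high, about 0.09 kg, upright flange at its +x end, loose in the tray's nest, 2 mm play sideways. Against the nest's back wall its middle is 97 mm, the flange's outer face 120 mm ahead of the handle's centre
- jig: fixed aluminium jig; origin on the bench at the middle of the slot's mouth; the tray goes in along +x. Rails 16 high, x 0 to 106, inner walls 84 apart; lips over them leave 68 open between and 10 of height beneath for the tray's edges; slot floor = bench. Walls flare out before the mouth to x -31. End block x 106 to 130, 40 high
- fence_face (a point): middle of the front face of the sprung stop in the jig: two steel pads with a gap for the screw, 54 wide in all, 10 to 38 mm above the bench; the tray's plate passes below. At rest the face lies 66 mm inside the mouth (jig x)
- fence (a joint): travel of the sprung stop along the jig's +x, m: 0 at rest, 0.025 at its hard end; the spring gives 1 N per mm (0.010 = 10 N). A thin pointer on each side of the stop stands over the rail's lip; its front edge meets a small rib on the lip at 10 mm travel
- nut: small hexagonal nut, 23 across, 10 high, bystander; origin under its middle
- carabiner: locking carabiner lying flat, 111 x 70 x 11, bystander; origin under its middle
- dish: frosted glass dish, 84 across, 32 high, bystander; origin under its middle
- driver: screwdriver lying on the bench, bystander; origin under its middle, x axis along it
- tin: closed jar, 60 across, 75 high, bystander; origin under its middle
- headlamp: headlamp body without its bracket, 46 x 60 x 42, bystander; origin under its middle
- organiser: fixed clear plastic organiser of seven hinged compartments, 224 long, 28 high (one lid open, 78 high), bystander; origin under its middle
Things that resemble listed ones, but are neither listed nor needed, are in the scene too. What is shaped like the part that bears tray_handle but pink is not meant.

How it is judged:
By the outcome, as a careful person would: the job done as asked, in the order asked, and still so for the second after the job is handed in, while the arm keeps its last pose, push and grip.
It also fails if it takes over 51 s, if anything falls off the work surface, if the arm or the gripper's body presses on something with over 40 N, if the wrist force passes 120 N, or if a joint passes its speed limit or range.

ROBOT

A 6-joint arm with a two-finger parallel gripper is mounted at the origin on the work surface. World frame = base frame: x ahead of the robot, y to its left, z up, the work surface at z = 0. Lengths are in m, angles in rad, forces in N, time in s.
With the tool pointing down it reaches from about 0.3 to 0.875 m from the base axis. Payload 6.4 kg.
Tool frame: the origin (TCP) lies at the very end of the fingers, on their centre line; the grasp point (between the pads) lies 19 mm behind it; x points along the fingers, y is the direction in which the jaws open and shut, and the axes are right-handed (so a half turn about x gives the same grasp; the last joint's range is limited). The gripper opens to 88 mm and grips with 3 to 60 N. Pads are 18 mm wide; open, the fingers measure 123 mm over their backs; the gripper's body (75 mm by 187 mm) begins 45 mm behind the grasp point.
Start: joints at [-1.309, 0.181, 1.607, -0, 1.354, -0.206], TCP at [0.259, -0.513, 0.239] pointing down, gripper open.
Joint ranges: [-2.99, 2.99], [-0.89, 2.07], [0.3, 2.58], [-1.14, 4.28], [0, 2.63], [-3.12, 3.12]. Speed limits (rad/s): [2.57, 2.57, 3.01, 3.14, 3.14, 3.14].

INTERFACE

Orientations are given as a unit quaternion [x, y, z, w].
In Python, from station import env gives the robot as it stands.
- The arm moves only by the shell command python3 -m handwheel 'ROWS' [OPENING]. ROWS is JSON, a list of rows, each a list of 6 numbers: the shift along the tool's x, y, z as a fraction of full scale, then the turn, a rotation vector about the tool's x, y, z as a fraction of full scale. In form: [[tx, ty, tz, ax, ay, az], ...]. A call has 1 to 12 rows; each row shifts and turns the commanded pose from where the row before left it, along the tool's axes as they then stand; what a row does not reach is not made up. Full scale, the value 1, is 1 m for a shift and 8 degrees for a turn. A row lasts 1/8 s, in which the tool goes at most 62.5 mm and 10.7 degrees, less where a joint would pass 70% of its speed; a pose out of reach is approached as far as the arm can. A call with a number of a shift or a turn outside -1 to 1 is refused whole. A call with a gripper value outside its range is refused whole. OPENING is the closure, from -1 (fully open) to 1 (shut), set as the call begins (- or left out, the last holds). The fingers move at their own pace and stop on an object; the grip force is fixed at half the most. Time passes only in rows, so rows that do not move let the fingers close. It gives the time, the measured TCP pose, the force and the opening at its end, in the units of the state.
- env.read_state(): the state, without advancing time (a new reading comes with each control period).
- env.snapshot(name): name is "scene" or "top"; returns (picture, depth): 480x640x3 uint8, red, green, blue; 480x640 float32, m along the optical axis (not along the pixel's ray), 0 where there is no reading.
- env.get_calibration(name): a dict with "camera_matrix" (3x3 intrinsics, pixels), "extrinsics" (4x4, takes a point from world to camera coordinates). Camera axes: x right, y up, looking along -z (the intrinsics and any distortion apply to the point x, -y, -z); pixel columns grow to the right and rows downward; lengths in m; the calibration is good to about 2 mm. A picture is of the moment at which its call begins. get_calibration takes no time and is no camera call.
- env.close_job(): hands the job in, once; it reports no verdict.
The state is a dict: "clock": time; "joints": joint angles; "joint_velocities": joint speeds; "joint_torque": joint torques, N m; "ee_pos": TCP position; "ee_rot": TCP orientation; "force": force on the tool from outside, world axes, zero at the start; "wrist_torque": the same for the moment, N m; "grip_width": finger opening in m.
Only numpy, scipy, OpenCV 4.12 (cv2) and the standard library are available. Lean on these libraries where they do the work, as an engineer would, in place of code of your own. Each camera call takes 0.05 s, during which the arm holds its last target. There are 200 camera calls.

## Working session

There is one attempt and no reset: what is moved stays moved. The work goes in short steps, Python scripts to look and compute and a shell command to move; the robot and the scene stay as the last step left them, time stands still between calls to the robot, and variables do not carry over. Pictures are saved under pics/ and viewed, about 8 in all and at most 12, crops included, and the job is handed in when it is done.

```bash
mkdir -p pics; ls; cat > h.py <<'E'
import numpy as np,cv2
from station import env
def snap(n,tag):
    p,d=env.snapshot(n); cv2.imwrite(f'pics/{tag}.png',p[:,:,::-1]); np.save(f'pics/{tag}.npy',d); return p,d
def cal(n):
    c=env.get_calibration(n); return np.array(c["camera_matrix"]),np.array(c["extrinsics"]),c
def ray(n,u,v):
    K,T,_=cal(n); d=np.linalg.inv(K)@[u,v,1]; d=np.array([d[0],-d[1],-d[2]])
    R=T[:3,:3]; return -R.T@T[:3,3],R.T@d
def onz(n,u,v,z):
    o,d=ray(n,u,v); return o+d*(z-o[2])/d[2]
def dep(n,u,v,D):
    o,d=ray(n,u,v); return o+d*D[int(v),int(u)]
def pix(n,P):
    K,T,_=cal(n); q=T[:3,:3]@P+T[:3,3]; q=K@[q[0],-q[1],-q[2]]; return q[:2]/q[2]
E
python3 - <<'E'
from h import *
for n in("top","scene"):
    snap(n,n+'0'); print(cal(n)[2])
print(env.read_state())
E
```

```text
pics
{'camera_matrix': array([[525.59908901,   0.        , 316.22669246],
       [  0.        , 525.59908901, 244.97114213],
       [  0.        ,   0.        ,   1.        ]]), 'extrinsics': array([[-0.00425831, -0.99983105,  0.01788099, -0.07982373],
       [ 0.9993234 , -0.00360154,  0.03660295, -0.54936235],
       [-0.03653237,  0.01802476,  0.9991699 , -1.35409428],
       [ 0.        ,  0.        ,  0.        ,  1.        ]])}
{'camera_matrix': array([[463.79172337,   0.        , 327.43468197],
       [  0.        , 463.79172337, 239.37279126],
       [  0.        ,   0.        ,   1.        ]]), 'extrinsics': array([[ 0.88863736,  0.45824678, -0.01826296, -0.44807367],
       [-0.24862041,  0.51482583,  0.82045247,  0.12330026],
       [ 0.38537195, -0.72454417,  0.57142297, -1.49470095],
       [ 0.        ,  0.        ,  0.        ,  1.        ]])}
{'clock': 0.1, 'joints': array([-1.30931372e+00,  1.81480263e-01,  1.60783876e+00, -9.45398728e-06,
        1.35379099e+00, -2.06338726e-01]), 'joint_velocities': array([ 0.00021478, -0.00241084, -0.00144706, -0.00256128, -0.00149264,
       -0.00180397]), 'joint_torque': array([ 7.62038599e-04, -4.34817910e+01, -3.42695475e+01,  7.05022551e-02,
        3.39911738e-02, -3.24877089e-05]), 'ee_pos': array([ 0.25916657, -0.51277797,  0.23792609]), 'ee_rot': array([-0.68783201, -0.16443248,  0.68786812, -0.16336013]), 'force': array([0.02984722, 0.00425579, 0.02490593]), 'wrist_torque': array([-0.08539424,  0.01720184, -0.03667982]), 'grip_width': 0.08815474092657798}
```

View pics/top0.png

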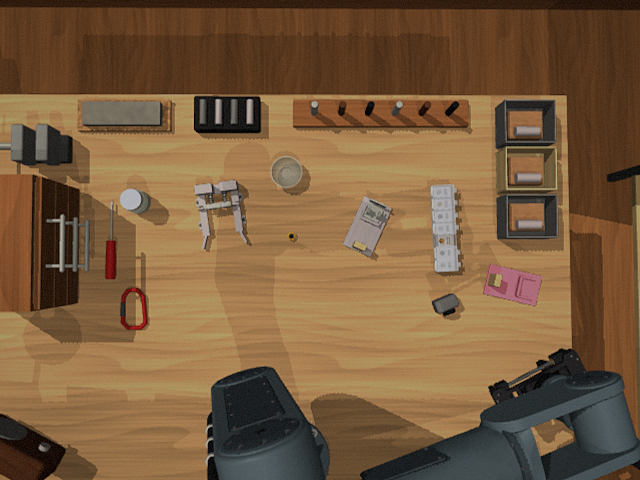

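View pics/scene0.png

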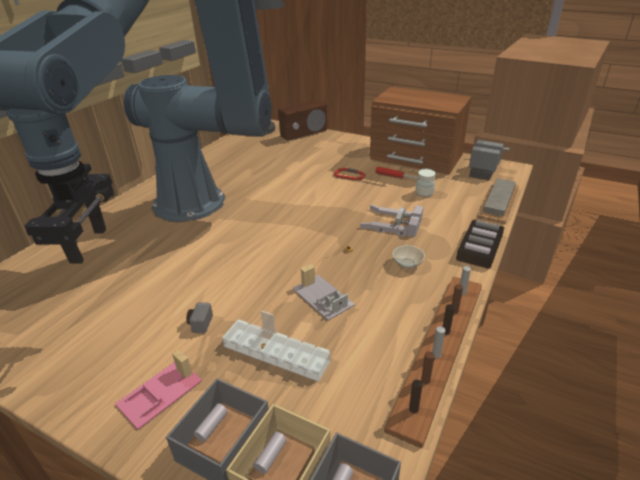

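Candidates for the handle: the yellowish block on the grey tray, top (360,246) / scene (308,275), and the one on the pink tray, top (495,281) / scene (182,365), which is the excluded one. I choose the grey tray with the bracket at top (375,210). The jig is at top (221,212), with its mouth facing down in the image; the nut at (292,237) lies between the two. Next I'll take a close crop of both.

```bash
python3 - <<'E'
import cv2,numpy as np
a=cv2.imread('pics/top0.png')
t=cv2.resize(a[190:265,335:400],None,fx=6,fy=6,interpolation=cv2.INTER_CUBIC)
j=cv2.resize(a[175:255,185:255],None,fx=5.625,fy=5.625,interpolation=cv2.INTER_CUBIC)
print(t.shape,j.shape)
cv2.imwrite('pics/c0.png',np.hstack([t,j]))
E
```

```text
(450, 390, 3) (450, 394, 3)
```

View pics/c0.png

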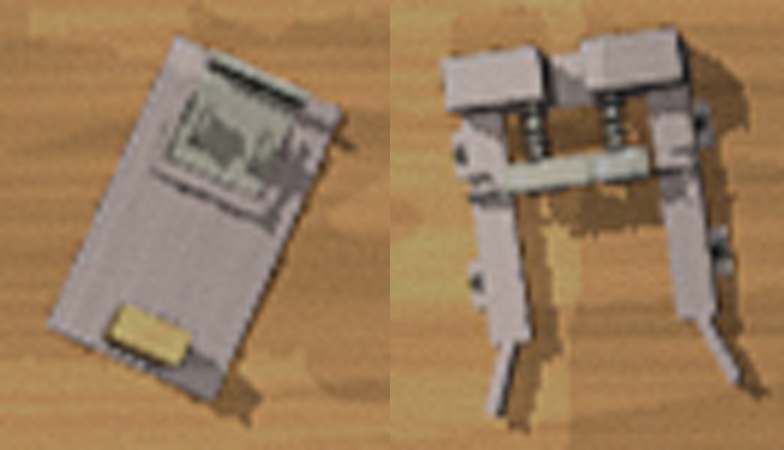

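The left crop shows the grey tray with its yellowish handle (crop 150,335) and the bracket in the nest at the far end, flange outward. The right crop shows the jig: mouth ends at (527,338) and (680,317), and the light stop pads from (505,180) to (648,165). Now I'll measure them.

```bash
cat >> h.py <<'E'
def T(u,v): return 335+(u+.5)/6-.5,190+(v+.5)/6-.5
def J(u,v): return 185+(u-390+.5)/5.625-.5,175+(v+.5)/5.625-.5
E
python3 - <<'E'
from h import *
np.set_printoptions(precision=4,suppress=True)
a=cv2.imread('pics/top0.png')
m=cv2.inRange(cv2.cvtColor(a,cv2.COLOR_BGR2HSV),(0,0,60),(179,70,255))[190:265,335:400]
m=cv2.morphologyEx(m,cv2.MORPH_CLOSE,np.ones((5,5)))
c=max(cv2.findContours(m,0,2)[0],key=cv2.contourArea); print('rect',cv2.minAreaRect(c))
P=[onz("top",*T(*q),.006) for q in[(178,37),(345,108),(215,400),(48,325)]]
fl,fr,br,bl=P
print(P,[np.linalg.norm(x) for x in(fl-fr,fr-br,br-bl,bl-fl)])
x=(fl+fr-bl-br)[:2];print('tray mid',sum(P)/4,'yaw',np.degrees(np.arctan2(x[1],x[0])))
y=(fl+bl-fr-br)[:2];print('yaw from y',np.degrees(np.arctan2(y[1],y[0]))-90)
print('handle top',onz("top",*T(155,331),.056))
D=np.load('pics/top0.npy')
print('depths handle,plate,bench',[dep("top",*T(*q),D) for q in[(150,330),(110,250),(20,250)]])
L=[onz("top",*J(*q),.016) for q in[(517,195),(528,339)]];R=[onz("top",*J(*q),.016) for q in[(660,170),(681,317)]]
print('L',L,'R',R)
for s in(L,R): d=(s[0]-s[1]);print(np.degrees(np.arctan2(d[1],d[0])))
print('mouth',(L[1]+R[1])/2,np.linalg.norm(L[1]-R[1]))
d=(L[1]-R[1]);print('mouth yaw',np.degrees(np.arctan2(d[1],d[0]))-90)
E_=[onz("top",*J(*q),.04) for q in[(443,62),(676,30),(452,110),(690,85)]]
print('block',E_); d=E_[0]-E_[1];print(np.degrees(np.arctan2(d[1],d[0]))-90)
d=E_[2]-E_[3];print(np.degrees(np.arctan2(d[1],d[0]))-90)
F=[onz("top",*J(*q),.038) for q in[(510,193),(650,176)]];print('fence',F, (F[0]+F[1])/2,np.linalg.norm(F[0]-F[1]))
for q in [(527,338),(680,317)]: print(dep("top",*J(q[0],q[1]-6),D))
print('cam',ray("top",0,0)[0],'nut',onz("top",292,237,.01))
E
```

```text
rect ((31.943302154541016, 35.75257873535156), (30.561920166015625, 53.81334686279297), 23.96249008178711)
[array([ 0.6778, -0.2084,  0.006 ]), array([ 0.6465, -0.2812,  0.006 ]), array([ 0.5193, -0.2233,  0.006 ]), array([ 0.5522, -0.1508,  0.006 ])] [np.float64(0.07923222608926199), np.float64(0.139787767776282), np.float64(0.07959774528806056), np.float64(0.13817579513071618)]
tray mid [ 0.5989 -0.216   0.006 ] yaw -24.545007974350554
yaw from y -23.825074115934598
handle top [ 0.5475 -0.1923  0.056 ]
depths handle,plate,bench [array([ 0.548 , -0.1903,  0.0554]), array([ 0.5846, -0.1779,  0.0079]), array([ 0.5852, -0.1392,  0.0009])]
L [array([0.6422, 0.1995, 0.016 ]), array([0.576 , 0.1943, 0.016 ])] R [array([0.6536, 0.134 , 0.016 ]), array([0.5858, 0.1243, 0.016 ])]
4.526807405894701
8.165289034340862
mouth [0.5809 0.1593 0.016 ] 0.07065761909957327
mouth yaw 8.042636117571405
block [array([0.7   , 0.2285, 0.04  ]), array([0.7144, 0.1235, 0.04  ]), array([0.6782, 0.2244, 0.04  ]), array([0.6894, 0.1172, 0.04  ])]
7.804535579179301
5.942148553321303
fence [array([0.6408, 0.1985, 0.038 ]), array([0.6484, 0.1355, 0.038 ])] [0.6446 0.167  0.038 ] 0.06352731305348812
[0.5792 0.1949 0.0155]
[0.5884 0.1245 0.0184]
cam [ 0.4992 -0.0574  1.3745] nut [ 0.57   -0.0191  0.01  ]
```

```bash
cat >> h.py <<'E'
from scipy.spatial.transform import Rotation as Ro
def goto(p,yawdeg):
    # tool x down, tool y = tray +-y ; prints tool-axes shift(m) and turn in units of 8deg
    s=env.read_state(); R=Ro.from_quat(s["ee_rot"]); M=R.as_matrix()
    c,n=np.cos(np.radians(yawdeg)),np.sin(np.radians(yawdeg)); best=None
    for k in(1,-1):
        x=np.array([0,0,-1.]);y=k*np.array([-n,c,0]);G=np.c_[x,y,np.cross(x,y)]
        r=(R.inv()*Ro.from_matrix(G)).as_rotvec()
        if best is None or np.linalg.norm(r)<np.linalg.norm(best): best=r
    print('shift',M.T@(np.array(p)-s["ee_pos"]),'turn/8deg',np.degrees(best)/8,'q6',s["joints"][5])
    print('axes x,y,z',M.T.round(3).tolist(),s["ee_pos"],s["force"],s["grip_width"],s["clock"])
E
python3 - <<'E'
from h import *
np.set_printoptions(precision=4,suppress=True)
goto((.5465,-.1922,.1),-24)
E
```

```text
shift [ 0.1383 -0.1564 -0.401 ] turn/8deg [6.3505 0.0027 0.0109] q6 -0.2063387256928011
axes x,y,z [[-0.0, 0.001, -1.0], [0.451, -0.893, -0.001], [-0.893, -0.451, -0.0]] [ 0.2592 -0.5128  0.2379] [0.0298 0.0043 0.0249] 0.08815474092657798 0.1
```

```bash
python3 -m handwheel '[[0,-0.0195,-0.05,0,0,0],[0,-0.0195,-0.05,0,0,0],[0,-0.0195,-0.05,0,0,0],[0,-0.0195,-0.05,0,0,0],[0,-0.0195,-0.05,0,0,0],[0,-0.0195,-0.05,0,0,0],[0,-0.0195,-0.05,0,0,0],[0,-0.0195,-0.05,0,0,0],[0,0,0,0.9,0,0],[0,0,0,0.9,0,0],[0,0,0,0.9,0,0],[0,0,0,0.9,0,0]]' -0.3
python3 -m handwheel '[[0.03,0,0,0.9,0,0],[0.03,0,0,0.9,0,0],[0.03,0,0,0.9,0,0],[0,0,0,0,0,0]]'
python3 - <<'E'
from h import *
np.set_printoptions(precision=4,suppress=True)
goto((.5465,-.1922,.018),-24)
E
```

```text
clock: 1.6
ee_pos: [0.5457, -0.1933, 0.2381]
ee_rot: [-0.707, 0.014, 0.707, 0.014]
force: [-0.9, 1.0, 0.4]
grip_width: 0.0572
clock: 2.1
ee_pos: [0.544, -0.1924, 0.1458]
ee_rot: [-0.69, 0.143, 0.694, 0.145]
force: [-0.4, 0.5, -0.4]
grip_width: 0.057
shift [ 0.1278 -0.0011 -0.003 ] turn/8deg [0.0581 0.0449 0.0061] q6 1.4359357211711052
axes x,y,z [[-0.005, 0.003, -1.0], [-0.399, -0.917, -0.001], [-0.917, 0.399, 0.006]] [ 0.544  -0.1924  0.1458] [-0.4199  0.4777 -0.3755] 0.05698458751170949 2.1
```

Descend and take a look before closing.

```bash
python3 -m handwheel '[[0.03,-0.001,-0.003,0.05,0.04,0],[0.03,0,0,0,0,0],[0.03,0,0,0,0,0],[0.02,0,0,0,0,0],[0.01,0,0,0,0,0],[0.008,0,0,0,0,0],[0,0,0,0,0,0]]'
python3 - <<'E'
from h import *
np.set_printoptions(precision=4,suppress=True)
goto((.5465,-.1922,.018),-24)
p,d=snap("scene","s1")
cv2.imwrite('pics/s1c.png',cv2.resize(p[200:340,220:400,::-1],None,fx=4,fy=4,interpolation=cv2.INTER_CUBIC))
E
```

```text
clock: 2.98
ee_pos: [0.5498, -0.1942, 0.0208]
ee_rot: [0.694, -0.147, -0.69, -0.146]
force: [0.3, 0.4, 0.4]
grip_width: 0.0572
shift [ 0.0028 -0.0005  0.0038] turn/8deg [ 0.0025 -0.0404  0.0001] q6 1.4454088484765426
axes x,y,z [[0.005, -0.002, -1.0], [-0.406, -0.914, -0.0], [-0.914, 0.406, -0.006]] [ 0.5498 -0.1942  0.0208] [0.2897 0.4314 0.4152] 0.057211844833518766 2.975
```

View pics/s1c.png

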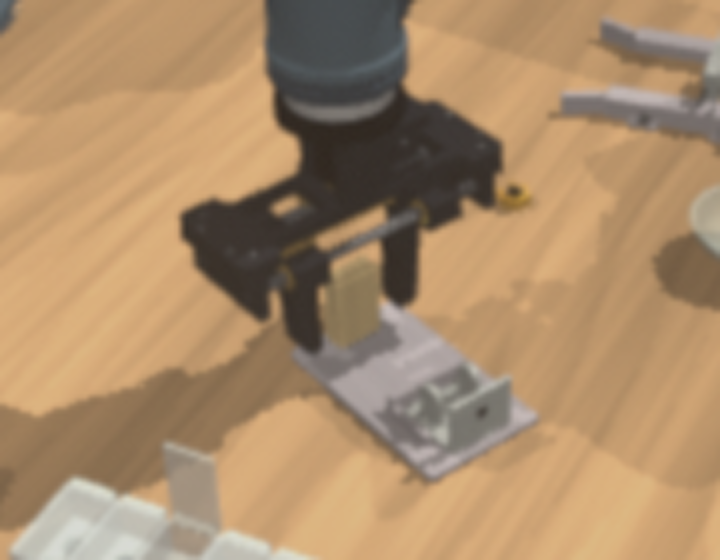

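The fingers (crop 300,310 and 400,260) straddle the handle (352,300), and the bracket sits in its nest at (460,405). I'll make a small correction and close.

```bash
python3 -m handwheel '[[0.0025,0,0.0035,0,-0.04,0],[0,0,0,0,0,0]]'
python3 -m handwheel '[[0,0,0,0,0,0],[0,0,0,0,0,0],[0,0,0,0,0,0],[0,0,0,0,0,0],[0,0,0,0,0,0]]' 1
python3 - <<'E'
from h import *
np.set_printoptions(precision=4,suppress=True)
goto((.39,-.13,.018),7)
E
```

```text
clock: 3.28
ee_pos: [0.5463, -0.1926, 0.0184]
ee_rot: [0.692, -0.147, -0.692, -0.147]
force: [-0.0, -0.3, -0.3]
grip_width: 0.0573
clock: 3.9
ee_pos: [0.5466, -0.1924, 0.0183]
ee_rot: [0.692, -0.147, -0.692, -0.147]
force: [0.5, 3.4, 2.1]
grip_width: 0.032
shift [0.0003 0.0066 0.1684] turn/8deg [-3.8733 -0.0005  0.0026] q6 1.445716561948872
axes x,y,z [[0.0, 0.0, -1.0], [-0.407, -0.914, -0.0], [-0.914, 0.407, 0.0]] [ 0.5466 -0.1924  0.0183] [0.4772 3.3903 2.1163] 0.03202336098748445 3.9
```

```bash
python3 -m handwheel '[[0,0,0.004,0,0,0],[0,0,0.008,0,0,0],[0,0,0.014,0,0,0],[0,0,0.018,0,0,0],[0,0,0.022,0,0,0],[0,0,0.022,0,0,0],[0,0,0.022,0,0,0],[0,0,0.018,0,0,0],[0,0,0.014,0,0,0],[0,0,0.010,0,0,0],[0,0,0.006,0,0,0],[0,0,0.003,0,0,0]]'
python3 -m handwheel '[[0,0,0,-0.2,0,0],[0,0,0,-0.4,0,0],[0,0,0,-0.5,0,0],[0,0,0,-0.5,0,0],[0,0,0,-0.5,0,0],[0,0,0,-0.5,0,0],[0,0,0,-0.5,0,0],[0,0,0,-0.4,0,0],[0,0,0,-0.25,0,0],[0,0,0,-0.1,0,0],[0,0,0,0,0,0]]'
python3 - <<'E'
from h import *
np.set_printoptions(precision=4,suppress=True)
goto((.394,.137,.018),7)
E
```

```text
clock: 5.4
ee_pos: [0.3993, -0.1273, 0.0183]
ee_rot: [0.692, -0.147, -0.692, -0.147]
force: [3.0, -0.4, -0.6]
grip_width: 0.032
clock: 6.78
ee_pos: [0.3996, -0.1274, 0.0183]
ee_rot: [0.706, 0.042, -0.706, 0.042]
force: [1.8, -1.6, 1.0]
grip_width: 0.0317
shift [ 0.0002 -0.2632 -0.0257] turn/8deg [-0.0247 -0.0029 -0.0028] q6 0.858820868370085
axes x,y,z [[0.0, -0.0, -1.0], [0.118, -0.993, 0.0], [-0.993, -0.118, -0.0]] [ 0.3996 -0.1274  0.0183] [ 1.8189 -1.5592  0.9552] 0.03172819557952905 6.775
```

```bash
python3 -m handwheel '[[0,-0.006,0,0,0,0],[0,-0.014,0,0,0,0],[0,-0.022,0,0,0,0],[0,-0.028,0,0,0,0],[0,-0.032,0,0,0,0],[0,-0.032,0,0,0,0],[0,-0.032,0,0,0,0],[0,-0.032,0,0,0,0],[0,-0.028,0,0,0,0],[0,-0.020,0,0,0,0],[0,-0.012,0,0,0,0],[0,-0.005,0,0,0,0]]'
python3 -m handwheel '[[0,0,-0.005,0,0,0],[0,0,-0.01,0,0,0],[0,0,-0.008,0,0,0],[0,0,-0.003,0,0,0],[0,0,0,0,0,0]]'
python3 - <<'E'
from h import *
np.set_printoptions(precision=4,suppress=True)
goto((.394,.137,.018),7)
p,d=snap("top","t2")
a=p[165:345,165:305,::-1]
cv2.imwrite('pics/t2c.png',cv2.resize(a,None,fx=4,fy=4,interpolation=cv2.INTER_CUBIC)[:600])
E
```

```text
clock: 8.28
ee_pos: [0.3674, 0.1347, 0.0183]
ee_rot: [-0.706, -0.042, 0.706, -0.043]
force: [1.3, -4.6, 5.1]
grip_width: 0.0316
clock: 8.9
ee_pos: [0.3905, 0.1376, 0.0175]
ee_rot: [-0.703, -0.042, 0.708, -0.042]
force: [-6.3, 0.5, 10.3]
grip_width: 0.0318
shift [-0.0005  0.001  -0.0034] turn/8deg [-0.0185  0.0487  0.0069] q6 1.500709475690779
axes x,y,z [[-0.007, 0.0, -1.0], [0.119, -0.993, -0.001], [-0.993, -0.119, 0.007]] [0.3905 0.1376 0.0175] [-6.2967  0.5227 10.3084] 0.03183630901591299 8.9
```

View pics/t2c.png

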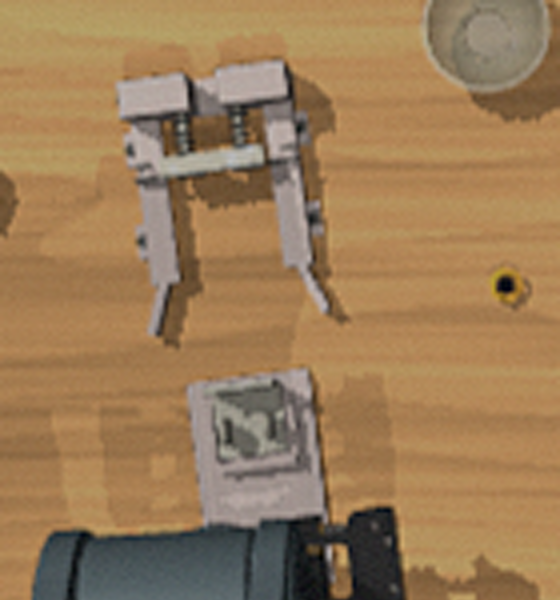

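The tray is in front of the mouth, about parallel to it, and the bracket is in its nest at (255,425). The nut at (508,287) hasn't moved. Next I'll fit the edges of the tray and the jig in this one picture.

```bash
cat > edges.py <<'E'
from h import *
np.set_printoptions(precision=4,suppress=True)
def edges(img,v0,v1,ua,ub,z,first=True,thr=70):
    # sub-pixel saturation crossing between columns ua..ub for each row, world line fit y = a + b x
    S=cv2.cvtColor(img,cv2.COLOR_RGB2HSV)[:,:,1].astype(float); P=[]
    for v in range(v0,v1+1):
        r=S[v,ua:ub+1]-thr; k=np.where(r[:-1]*r[1:]<0)[0]
        if len(k)==0: continue
        k=k[0] if first else k[-1]
        P.append(onz("top",ua+k+r[k]/(r[k]-r[k+1]),v,z)[:2])
    P=np.array(P); b,a=np.polyfit(P[:,0],P[:,1],1); res=P[:,1]-a-b*P[:,0]; g=abs(res)<2*res.std()+1e-9
    b,a=np.polyfit(P[g,0],P[g,1],1); print(len(P),'yaw',np.degrees(np.arctan(b)),'rms mm',1e3*(P[g,1]-a-b*P[g,0]).std()); return a,b
E
python3 - <<'E'
from edges import *
p=cv2.imread('pics/t2.png')[:,:,::-1]
# tray: crop/4+165
L=edges(p,264,292,206,222,.006); R=edges(p,264,288,236,252,.006)
l=edges(p,212,232,202,214,.016,False); r=edges(p,210,228,230,242,.016)
for n,(A,B) in dict(tray=(L,R),jig=(l,r)).items():
    c=((A[0]+B[0])/2,(A[1]+B[1])/2); print(n,'centre line y at x=.5,.58',c[0]+c[1]*.5,c[0]+c[1]*.58,'yaw',np.degrees(np.arctan(c[1])),'width',(A[0]-B[0]+(A[1]-B[1])*(.5 if n=='tray' else .6))*np.cos(.12))
print(env.read_state()['force'])
E
```

```text
28 yaw 7.353194492751907 rms mm 0.1701757164481909
25 yaw 7.489652972924969 rms mm 0.4625785657736763
21 yaw 7.788501072857534 rms mm 0.3587301378455614
19 yaw 8.090976911278702 rms mm 0.3046331378599537
tray centre line y at x=.5,.58 0.1497337935468352 0.1601544137037531 yaw 7.421434316155302 width 0.07955022599199435
jig centre line y at x=.5,.58 0.14811172948132245 0.1592692860039866 yaw 7.939794669192381 width 0.0677917626177513
[-6.646  -0.8786  9.4981]
```

```bash
python3 -m handwheel '[[-0.0008,0.0013,0,-0.03,0,0],[0,0.0013,0,-0.035,0,0],[0,0,-0.004,0,0,0],[0,0,-0.004,0,0,0],[0,0,0,0,0,0],[0,0,0,0,0,0]]'
python3 - <<'E'
from h import *
np.set_printoptions(precision=4,suppress=True)
goto((.394,.137,.018),7)
E
```

```text
clock: 9.7
ee_pos: [0.4022, 0.1354, 0.0189]
ee_rot: [-0.706, -0.045, 0.706, -0.045]
force: [-0.2, 0.1, -4.3]
grip_width: 0.0315
shift [ 0.0009 -0.0026  0.0079] turn/8deg [0.0402 0.0023 0.0004] q6 1.4865022446855032
axes x,y,z [[-0.0, 0.0, -1.0], [0.127, -0.992, -0.0], [-0.992, -0.127, 0.0]] [0.4022 0.1354 0.0189] [-0.1679  0.0629 -4.2951] 0.03153537321524702 9.7
```

```bash
python3 -m handwheel '[[0.0004,0,-0.003,0,0,0],[0,0,-0.006,0,0,0],[0,0,-0.009,0,0,0],[0,0,-0.009,0,0,0],[0,0,-0.008,0,0,0],[0,0,-0.006,0,0,0],[0,0,-0.003,0,0,0],[0,0,0,0,0,0],[0,0,0,0,0,0]]'
python3 - <<'E'
from edges import *
goto((.394,.137,.018),7.5)
p,d=snap("top","t3")
cv2.imwrite('pics/t3c.png',cv2.resize(p[165:305,165:285,::-1],None,fx=4,fy=4,interpolation=cv2.INTER_CUBIC))
L=edges(p,252,276,206,224,.006); R=edges(p,252,272,236,252,.006)
l=edges(p,212,232,202,214,.016,False); r=edges(p,210,228,230,242,.016)
for n,(A,B) in dict(tray=(L,R),jig=(l,r)).items():
    c=((A[0]+B[0])/2,(A[1]+B[1])/2); print(n,'y at x=.45,.58',c[0]+c[1]*.45,c[0]+c[1]*.58,'yaw',np.degrees(np.arctan(c[1])),'width',(A[0]-B[0]+(A[1]-B[1])*(.55 if n=='tray' else .6))*np.cos(.12))
E
```

```text
clock: 10.82
ee_pos: [0.4456, 0.141, 0.0185]
ee_rot: [-0.706, -0.045, 0.706, -0.045]
force: [-0.2, 0.3, -4.2]
grip_width: 0.0318
shift [ 0.0005 -0.0026  0.0517] turn/8deg [-0.0218  0.0031  0.0004] q6 1.494684387353404
axes x,y,z [[-0.0, -0.0, -1.0], [0.128, -0.992, -0.0], [-0.992, -0.128, 0.0]] [0.4456 0.141  0.0185] [-0.2074  0.2787 -4.2317] 0.03176515774366579 10.825
20 yaw 7.517941929202502 rms mm 0.217336926408275
21 yaw 7.177657247670974 rms mm 0.47847302544297793
21 yaw 7.716057703070351 rms mm 0.3609399108433555
19 yaw 8.357771104230078 rms mm 0.31195477119703624
tray y at x=.45,.58 0.140197192671866 0.15696097243528 yaw 7.347864740688234 width 0.08005434997240622
jig y at x=.45,.58 0.1408830392991358 0.15923935313558948 yaw 8.037168113252568 width 0.06780405487545993
```

View pics/t3c.png

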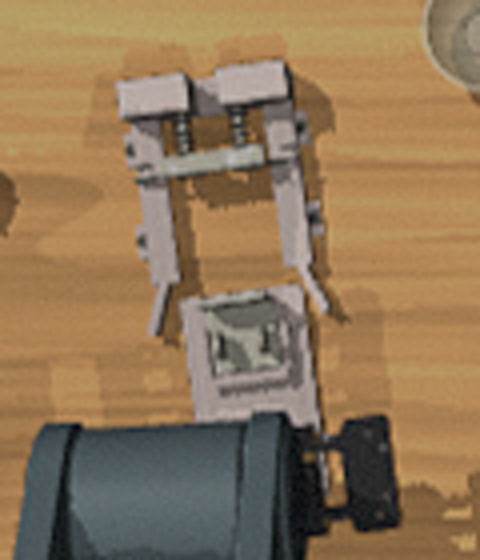

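The tray front is between the flares at (185–310,295), slightly to the right (about 2 mm at the mouth), with a yaw about 0.4° short. I'll correct that and go in slowly.

```bash
python3 -m handwheel '[[0.0002,-0.0012,0,-0.05,0,0],[0,0,-0.003,0,0,0],[0,0,-0.005,0,0,0],[0,0,-0.005,0,0,0],[0,0,-0.005,0,0,0],[0,0,-0.004,0,0,0],[0,0,0,0,0,0]]'
python3 -m handwheel '[[0,0,-0.003,0,0,0],[0,0,-0.005,0,0,0],[0,0,-0.005,0,0,0],[0,0,-0.004,0,0,0],[0,0,0,0,0,0]]'
python3 - <<'E'
from edges import *
goto((.5365,.1533,.018),7.7)
p,d=snap("top","t4")
L=edges(p,246,268,206,224,.006); R=edges(p,248,264,236,252,.006)
l=edges(p,212,232,202,214,.016,False); r=edges(p,210,228,230,242,.016)
for n,(A,B) in dict(tray=(L,R),jig=(l,r)).items():
    c=((A[0]+B[0])/2,(A[1]+B[1])/2); print(n,'y at x=.45,.58',c[0]+c[1]*.45,c[0]+c[1]*.58,'yaw',np.degrees(np.arctan(c[1])))
E
```

```text
clock: 11.75
ee_pos: [0.468, 0.1452, 0.0184]
ee_rot: [0.706, 0.048, -0.705, 0.048]
force: [-0.5, -0.0, -3.6]
grip_width: 0.0319
clock: 12.38
ee_pos: [0.4848, 0.1475, 0.0185]
ee_rot: [0.706, 0.048, -0.705, 0.048]
force: [0.7, 0.1, -3.8]
grip_width: 0.0319
shift [ 0.0005  0.0012 -0.052 ] turn/8deg [ 0.0027 -0.0025  0.0001] q6 1.4967061217504598
axes x,y,z [[0.0, 0.0, -1.0], [0.134, -0.991, -0.0], [-0.991, -0.134, -0.0]] [0.4848 0.1475 0.0185] [ 0.7296  0.1244 -3.7963] 0.03186696500341769 12.375
6 yaw 40.4583334475538 rms mm 3.189621201815947
15 yaw -13.540653949691507 rms mm 4.6273235509548805
14 yaw 7.867738068590715 rms mm 0.2651895883312245
12 yaw 0.0014845769736069984 rms mm 2.758698209710663
tray y at x=.45,.58 0.12406317189845474 0.16384281089353292 yaw 17.013965222496747
jig y at x=.45,.58 0.15395340194210252 0.16293727967252508 yaw 3.9532399874631405
```

Front is already about 31 mm inside with no side force. Continuing to just short of the stop.

```bash
python3 -m handwheel '[[0,0,-0.003,0,0,0],[0,0,-0.005,0,0,0],[0,0,-0.005,0,0,0],[0,0,-0.004,0,0,0],[0,0,-0.002,0,0,0],[0,0,0,0,0,0]]'
python3 -m handwheel '[[0,0,-0.003,0,0,0],[0,0,-0.005,0,0,0],[0,0,-0.005,0,0,0],[0,0,-0.002,0,0,0],[0,0,0,0,0,0]]'
python3 - <<'E'
from edges import *
goto((.5365,.1533,.018),7.7)
p,d=snap("top","t5")
cv2.imwrite('pics/t5c.png',cv2.resize(p[170:270,180:280,::-1],None,fx=6,fy=6,interpolation=cv2.INTER_CUBIC))
E
```

```text
clock: 13.18
ee_pos: [0.5033, 0.15, 0.0184]
ee_rot: [-0.705, -0.048, 0.706, -0.048]
force: [-0.2, -0.5, -3.5]
grip_width: 0.0317
clock: 13.8
ee_pos: [0.5182, 0.152, 0.0184]
ee_rot: [-0.705, -0.048, 0.706, -0.048]
force: [-0.0, 0.4, -4.5]
grip_width: 0.0319
shift [ 0.0004  0.0012 -0.0183] turn/8deg [0.0028 0.0001 0.0002] q6 1.5014927680274892
axes x,y,z [[-0.0, 0.0, -1.0], [0.134, -0.991, -0.0], [-0.991, -0.134, 0.0]] [0.5182 0.152  0.0184] [-0.0174  0.3506 -4.5065] 0.031856146234206455 13.8
```

View pics/t5c.png

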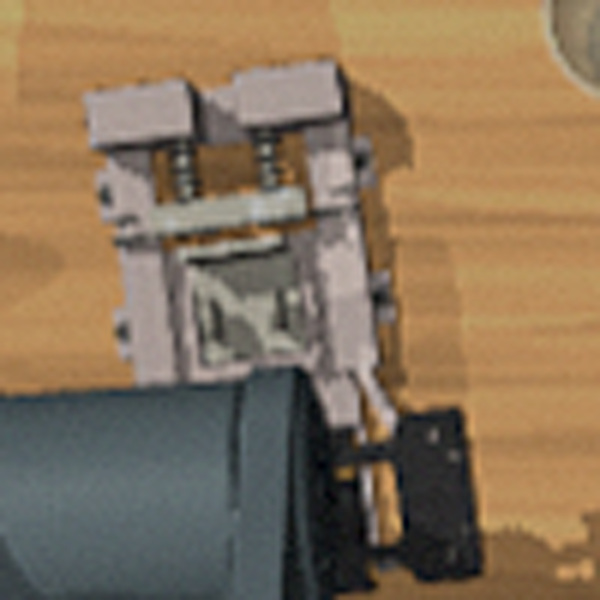

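The tray is inside the slot and the bracket is seated. The flange edge (185–285,250) is about 3 px (7–8 mm) short of the stop face (160–305,228). Now I'll creep to contact.

```bash
python3 -m handwheel '[[0,0,-0.003,0,0,0],[0,0,-0.003,0,0,0],[0,0,-0.001,0,0,0],[0,0,0,0,0,0],[0,0,0,0,0,0]]'
python3 -m handwheel '[[0,0,-0.002,0,0,0],[0,0,0,0,0,0],[0,0,0,0,0,0]]'
python3 -m handwheel '[[0,0,-0.002,0,0,0],[0,0,0,0,0,0],[0,0,0,0,0,0]]'
python3 -m handwheel '[[0,0,-0.002,0,0,0],[0,0,0,0,0,0],[0,0,0,0,0,0]]'
python3 -m handwheel '[[0,0,-0.002,0,0,0],[0,0,0,0,0,0],[0,0,0,0,0,0]]'
```

```text
clock: 14.48
ee_pos: [0.5249, 0.153, 0.0183]
ee_rot: [-0.705, -0.048, 0.706, -0.048]
force: [0.5, -0.3, -4.1]
grip_width: 0.0316
clock: 14.85
ee_pos: [0.527, 0.1533, 0.0184]
ee_rot: [-0.705, -0.048, 0.706, -0.048]
force: [-1.1, 1.2, -4.6]
grip_width: 0.0317
clock: 15.22
ee_pos: [0.529, 0.1535, 0.0184]
ee_rot: [0.706, 0.048, -0.705, 0.048]
force: [-1.0, 0.5, -4.3]
grip_width: 0.0315
clock: 15.6
ee_pos: [0.5308, 0.1538, 0.0183]
ee_rot: [-0.705, -0.048, 0.706, -0.048]
force: [-1.6, 0.0, -3.3]
grip_width: 0.0319
clock: 15.98
ee_pos: [0.5326, 0.154, 0.0182]
ee_rot: [-0.705, -0.048, 0.706, -0.048]
force: [-2.5, 0.2, -4.4]
grip_width: 0.0316
```

```bash
python3 -m handwheel '[[0,0,-0.002,0,0,0],[0,0,0,0,0,0],[0,0,0,0,0,0]]'
python3 -m handwheel '[[0,0,-0.002,0,0,0],[0,0,0,0,0,0],[0,0,0,0,0,0]]'
python3 -m handwheel '[[0,0,-0.002,0,0,0],[0,0,0,0,0,0],[0,0,0,0,0,0],[0,0,0,0,0,0]]'
python3 - <<'E'
from edges import *
goto((.54,.155,.018),7.7)
p,d=snap("top","t6")
cv2.imwrite('pics/t6c.png',cv2.resize(p[175:255,185:265,::-1],None,fx=7,fy=7,interpolation=cv2.INTER_CUBIC))
print([env.read_state()['force']])
E
```

```text
clock: 16.35
ee_pos: [0.5344, 0.1543, 0.0181]
ee_rot: [-0.705, -0.048, 0.706, -0.048]
force: [-5.2, -0.4, -3.7]
grip_width: 0.0317
clock: 16.73
ee_pos: [0.5359, 0.1545, 0.0179]
ee_rot: [-0.705, -0.048, 0.706, -0.048]
force: [-7.0, -1.1, -3.7]
grip_width: 0.0317
clock: 17.23
ee_pos: [0.5375, 0.1548, 0.0178]
ee_rot: [-0.704, -0.048, 0.707, -0.048]
force: [-7.1, -1.6, -3.0]
grip_width: 0.0318
shift [-0.0002  0.0001 -0.0026] turn/8deg [0.0033 0.0219 0.001 ] q6 1.5042032639015435
axes x,y,z [[-0.003, -0.0, -1.0], [0.134, -0.991, -0.0], [-0.991, -0.134, 0.003]] [0.5375 0.1548 0.0178] [-7.1264 -1.6292 -2.9649] 0.03182151665614911 17.225
[array([-6.6773, -0.7986, -3.0309])]
```

View pics/t6c.png

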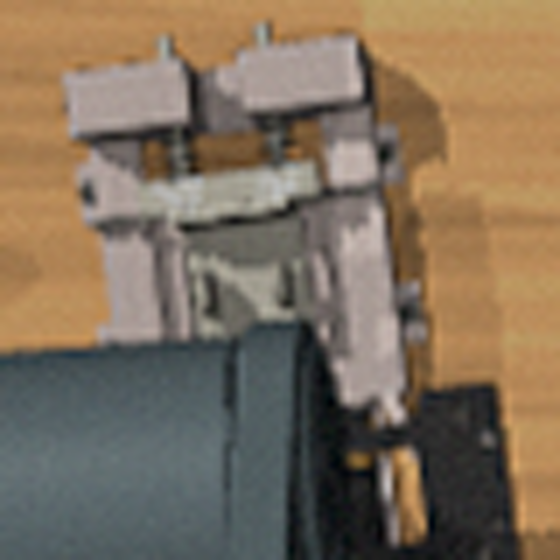

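The flange is against the stop and the rods now stick out behind the block at (165,45) and (263,30). The force is about 7 N. Pushing on.

```bash
python3 -m handwheel '[[0,0,-0.002,0,0,0],[0,0,0,0,0,0],[0,0,0,0,0,0],[0,0,0,0,0,0]]'
python3 -m handwheel '[[0,0,-0.0015,0,0,0],[0,0,0,0,0,0],[0,0,0,0,0,0],[0,0,0,0,0,0]]'
python3 - <<'E'
from edges import *
F=[]
for i in range(4): p,d=snap("top",f"t7{i}"); F.append(env.read_state()['force'])
print(np.array(F)); goto((.54,.155,.018),7.7)
q=np.mean([cv2.imread(f'pics/t7{i}.png') for i in range(4)],0).astype(np.uint8)
b=cv2.imread('pics/t6.png')
ps,_=snap("scene","s7")
A=cv2.resize(q[185:235,190:250],None,fx=6.5,fy=6.5,interpolation=cv2.INTER_CUBIC)
B=cv2.resize(ps[195:240,370:432,::-1],(400,325),interpolation=cv2.INTER_CUBIC)
cv2.imwrite('pics/c7.png',np.hstack([A,B[:A.shape[0]]]))
E
```

```text
clock: 17.77
ee_pos: [0.5388, 0.155, 0.0176]
ee_rot: [-0.704, -0.048, 0.707, -0.048]
force: [-9.4, -1.5, -1.4]
grip_width: 0.0317
clock: 18.27
ee_pos: [0.5396, 0.155, 0.0175]
ee_rot: [-0.703, -0.048, 0.708, -0.048]
force: [-11.7, -1.8, 1.3]
grip_width: 0.032
[[-12.1272  -2.4917  -0.068 ]
 [-11.355   -3.5963   0.1702]
 [-11.6356  -2.2902  -0.2374]
 [-12.786   -3.3019   1.0821]]
shift [-0.0004  0.0001 -0.0004] turn/8deg [0.0042 0.0427 0.0008] q6 1.5045757084389986
axes x,y,z [[-0.006, -0.001, -1.0], [0.135, -0.991, -0.0], [-0.991, -0.135, 0.006]] [0.5396 0.155  0.0176] [-12.786   -3.3019   1.0821] 0.03182799936894041 18.475
```

View pics/c7.png

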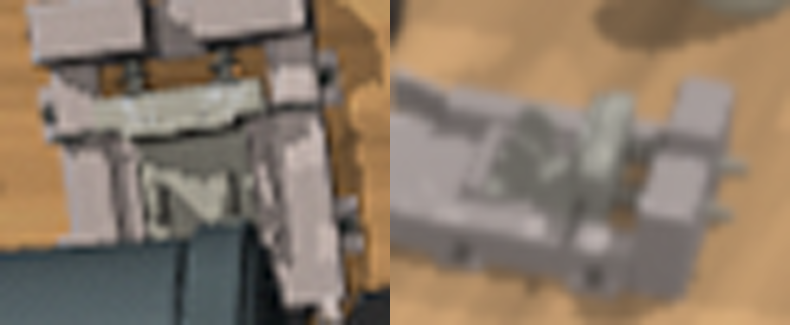

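Left: the stop has moved back towards the block and its pointer meets the lip rib at about (50,125). Right: the flange is flat on the pads. I'll measure the stop's travel from its rear edge, at rest (t2) versus now.

```bash
python3 - <<'E'
from edges import *
q7=np.mean([cv2.imread(f'pics/t7{i}.png') for i in range(4)],0).astype(np.uint8)
q5=np.mean([cv2.imread(f'pics/{n}.png') for n in('top0','t2','t3','t5')],0).astype(np.uint8)
q6=cv2.imread('pics/t6.png')
def rear(img):
    S=cv2.cvtColor(img,cv2.COLOR_BGR2HSV)[:,:,1].astype(float); o={}
    for u in range(206,236):
        r=S[194:212,u]-75; k=np.where((r[:-1]>0)&(r[1:]<=0))[0]
        if len(k): k=k[-1]; o[u]=194+k+r[k]/(r[k]-r[k+1])
    return o
a=rear(q5)
for n,im in(('t6',q6),('t7',q7)):
    b=rear(im); t=[]
    for u in a:
        if u in b:
            d=onz("top",u,b[u],.038)-onz("top",u,a[u],.038); t.append(1e3*d[0]/np.cos(np.radians(7.7)) *np.cos(np.radians(7.7))**2)
    print(n,np.median(t),np.array(t).round(1))
E
```

```text
t6 8.082235921709252 [8.1 9.  8.6 9.1 6.5 8.2 7.9 8.3 7.9 8.7 7.9 8.2 8.2 8.4 9.4 7.5 7.4 7.6
 7.7 8.  5. ]
t7 10.304585686453432 [10.  10.5 10.5 11.4  8.5 10.  10.4 10.6 10.2 10.5 10.2 10.4 10.7 10.7
 11.6  9.8  9.8 10.  10.   6.3]
```

Travel comes out at about 10.3 mm, which agrees with the force. I'll confirm it's steady and hand in.

```bash
python3 -m handwheel '[[0,0,0,0,0,0],[0,0,0,0,0,0],[0,0,0,0,0,0],[0,0,0,0,0,0],[0,0,0,0,0,0],[0,0,0,0,0,0]]'
python3 - <<'E'
from h import *
p,d=snap("top","t8")
a=cv2.imread('pics/t70.png');print('change since (stop area)',cv2.absdiff(a,cv2.imread('pics/t8.png'))[185:235,190:250].mean())
f=env.read_state();print(f['force'],f['ee_pos'],f['grip_width'])
env.close_job()
E
```

```text
clock: 19.27
ee_pos: [0.5396, 0.155, 0.0176]
ee_rot: [-0.703, -0.048, 0.708, -0.048]
force: [-11.5, -2.2, 0.7]
grip_width: 0.0318
change since (stop area) 2.375111111111111
[-11.96008687  -2.89516789  -0.27950589] [0.53961234 0.15503523 0.01756286] 0.03186464357100296
the job is handed in; nothing more can be done
```

The grey tray is in the jig with the bracket still in its nest. The bracket's flange is pressing the sprung stop, and the gripper is still holding the handle. I handed the job in at about 19.3 s.

- **Stop travel:** the camera shows the stop's rear edge moved back about 10.3 mm. In the picture the pointer looks level with the rib.
- **Push:** the wrist reads about 12 N along the slot and held steady over the last second. That is about 2 N more than the spring should give at that travel; I put the difference down to tray friction and sensor noise. The highest reading was about 13 N.
- **Grip:** the finger opening stayed at 32 mm, the handle's width.
- **Side force:** no sideways force showed while the tray went in; the last readings show 2–3 N in world y, about half or more of it the slanted push itself.
- **Other things on the bench:** the gripper did not touch the bracket or the stop. The nut and the dish were still in place in the later pictures. The path stayed clear of everything else, but I did not check the others one by one at the end.
- **Failed check:** one edge-fit alignment check during insertion gave nonsense, because tray and jig edges merge in the image there. I went on by the force readings and the pictures instead.

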